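# Switch the ball feeder's rocking diverter to the other chute and feed the balls

## Task

The ball feeder's rocking diverter is tipped to one chute: press its raised side down with a fingertip so that it rocks over its pivot and rests fully tipped to the other chute. Then push the feed slide open, so that all four waiting bearing balls roll down that other chute into its tray. Don't touch or pick up the balls, and leave the things lying around the feeder where they are.

Things in the scene. Friction and masses are not known exactly. Their poses are not given: they have to be found in the camera images.
- feeder: The ball feeder, a steel and aluminium unit fixed to the bench. Origin: on the bench top straight below the diverter's pivot. x points uphill along the infeed channel, y to the left chute, z up. The infeed, a U-channel 30 mm wide inside with 28 mm walls, falls 9.7 degrees towards the origin; its floor ends 21 mm from it, 117 mm above the bench
- diverter (a joint): Rocking diverter: steel trough, 170 mm along the feeder's y, 38 mm wide, 24 mm walls, pivoted under its middle. Tilt in rad: +0.30 = left (+y) end down on its stop, balls run down the left chute; -0.30 = right end down. It starts at either stop. Top-heavy: it stays at a stop, and tips on by itself once past level; under 3 N on a tab rocks it
- pivot (a point): Middle of the diverter's pivot pin, which lies along the feeder's x axis, 85 mm above the bench
- tab_left (a point): Middle of the top face of the diverter's left press tab, a flat flange 60 mm (along y) by 38 mm (along x) on the side away from the infeed, level with the wall tops. When level it is 55 mm to +y and 38 mm to -x of the pivot and 49 mm above it; it turns with the diverter: about 148 mm above the bench with its end up, 115 mm with it down
- tab_right (a point): The same on the right: middle of the top face of the diverter's right press tab, 55 mm to -y of the pivot when level
- slide (a joint): Feed slide: a steel shutter across the infeed channel, 75 mm uphill of the feeder's origin, that holds the balls back. Value in m: 0 = shut, 0.045 = fully open; it opens towards the feeder's +y and stays where it is left; about 1.5 N moves it. A ball passes from about 0.030
- flange (a point): Middle of the top edge of the slide's upright thumb flange: 46 mm along the infeed, 4 mm thick (along the feeder's y), 32 mm high, leaning 9.7 degrees with the infeed. Its foot is about 11 mm above the channel's wall tops; the balls' tops lie below the wall tops. Pushing its -y face towards +y opens the slide
- tray_left (a point): Middle of the inner floor of the grey tray at the end of the left (+y) chute: 120 by 120 mm inside, walls 50 mm high (62 mm at the far end, 26 mm under the chute), floor 5 mm above the bench; 272 mm from the feeder's origin
- tray_right (a point): Middle of the inner floor of the like tray at the end of the right (-y) chute
- ball1: Steel bearing ball, 25 mm, 64 g, origin at its centre; first in the queue, against the slide
- ball2: Steel bearing ball, 25 mm, 64 g, origin at its centre; number 2 in the queue in the infeed channel
- ball3: Steel bearing ball, 25 mm, 64 g, origin at its centre; number 3 in the queue in the infeed channel
- ball4: Steel bearing ball, 25 mm, 64 g, origin at its centre; number 4 in the queue in the infeed channel
- screwdriver: Screwdriver, 180 mm, lying on the bench on the near side of the feeder; a bystander
- grease: Jar, 54 mm across, 60 mm high, on the bench on the near side of the feeder; a bystander
- bearing: Ball bearing, a steel ring 52 mm across, 15 mm high, lying on the bench on the near side of the feeder; a bystander
- wrench: Wrench, 150 mm, lying behind the left chute; a bystander
- air_cylinder: Air cylinder, 165 mm long with its rod, 28 mm high, lying behind the right chute; a bystander
- pillow_block: Pillow-block bearing, 100 by 32 mm, 43 mm high, on the bench in front of the right chute; a bystander
- bracket: Aluminium block, 60 by 40 by 25 mm, left of the infeed; a bystander

How it is judged:
By the outcome, as a careful person would: the job done as asked, in the order asked, and still so for the second after the job is handed in, with the robot touching nothing.
It also fails if it takes over 48 s, if anything falls off the work surface, if the arm or the gripper's body presses on something with over 40 N, if the wrist force passes 120 N, or if a joint passes its speed limit or range.

## Robot

A 6-joint arm with a two-finger parallel gripper is mounted at the origin on the work surface. World frame = base frame: x ahead of the robot, y to its left, z up, the work surface at z = 0. Lengths are in m, angles in rad, forces in N, time in s.
With the tool pointing down it reaches from about 0.375 to 0.925 m from the base axis. Payload 5.7 kg.
Tool frame: the origin (TCP) lies midway between the tips of the shut fingers; the grasp point (between the pads) lies 19 mm behind it; z points along the fingers, x is the direction in which the jaws open and shut, and the axes are right-handed (so a half turn about z gives the same grasp; the last joint's range is limited). The gripper opens to 88 mm and grips with 3 to 60 N. Pads are 20 mm wide; open, the fingers measure 115 mm over their backs; the gripper's body (75 mm by 178 mm) begins 61 mm behind the grasp point.
Start: joints at [-1.234, 0.359, 1.51, -0, 1.272, -0.115], TCP at [0.262, -0.54, 0.223] pointing down, gripper open.
Joint ranges: [-2.97, 2.97], [-1.01, 2.36], [0.21, 2.38], [-0.96, 4.11], [0.2, 2.71], [-2.98, 2.98]. Speed limits (rad/s): [2.39, 2.39, 3.14, 3.14, 3.14, 3.14].

## Interface

Orientations are given as a unit quaternion [x, y, z, w].
In Python, from bench import move_ptp, servo_line, goto_joints, move_gripper, sleep, inverse_kinematics, capture, PlanningError, close_job, spot_in, silhouettes, current_clock, current_joint_pos, current_qvel, current_joint_torque, current_position, current_orientation, current_force, current_torque, current_finger_gap gives the robot as it stands. Calls block until the motion is done:
- move_ptp(position, orientation): joint-space move of the TCP to a pose.
- servo_line(position, orientation=None, rate=0.15, contact_N=None): straight line of the TCP; orientation=None keeps the orientation; rate is the mean speed in m/s. With contact_N (N) it stops when the force on the tool has changed by that much, and returns True; else False.
- goto_joints(angles): joint-space move.
- move_gripper(opening): finger opening in m; the grip force is fixed at half the most; returns when the fingers have stopped.
- sleep(seconds).
- inverse_kinematics(position, orientation): joint angles nearest the present ones, or None.
- capture(name): name is "scene" or "top"; returns a dict with "image" (420x560x3 uint8, blue, green, red), "range_z" (420x560 float32, m along the optical axis (not along the pixel's ray), 0 where there is no reading), "intrinsics" (3x3 intrinsics, pixels), "k1" (the pictures are not rectified: a ray, as slopes to the right and down, at radius r is drawn at 1 + k1 r^2 times it, then the intrinsics apply), "R" (3x3) and "t" (3): a world point X has camera coordinates R X + t. Camera axes: x right, y down, z forward; pixel columns grow to the right and rows downward; lengths in m; the calibration is good to about 2 mm. A picture is of the moment at which its call begins.
A pose or a line that the arm cannot do raises PlanningError and nothing moves.
- close_job(): hands the job in, once; it reports no verdict.
Trained networks look in the newest picture that a camera, given by its name, has taken for a name from the list of things; names that differ only in an ending like _2 or _b are one class to them, and where a whole thing is asked for, a point or a joint stands for the part that bears it (a point fixed in the world has none). Each returns a list of dicts, best first, with "conf" (0 to 1); they miss things now and then, are a little off and sometimes report something else, mostly with a low value. They report only what shows in the picture. A call takes as long as a camera call.
- spot_in(camera, query): "xy" ([column, row] in pixels, amid what is visible of it).
- silhouettes(camera, query): "region" (420x560 bool, what is visible of it) and "xy" ([column, row] in pixels, amid what is visible of it).
Readings, each from a call of its own:
- current_clock(): time.
- current_joint_pos(): joint angles.
- current_qvel(): joint speeds.
- current_joint_torque(): joint torques, N m.
- current_position(): TCP position.
- current_orientation(): TCP orientation.
- current_force(): force on the tool from outside, world axes, zero at the start.
- current_torque(): the same for the moment, N m.
- current_finger_gap(): finger opening in m.
Only numpy, scipy, OpenCV 4.12 (cv2) and the standard library are available. Lean on these libraries where they do the work, as an engineer would, in place of code of your own. Each camera call takes 0.05 s, during which the arm holds its last target. There are 200 camera calls.

## Working session

There is one attempt and no reset: what is moved stays moved. The work goes in short steps, each a Python script; the robot and the scene stay as the last script left them, time stands still between calls to the robot, and variables do not carry over. Pictures are saved under pics/ and viewed, about 8 in all and at most 12, crops included, and the job is handed in when it is done.

```bash
mkdir -p pics; cat > h.py <<'E'
import numpy as np, cv2
from bench import *
def ray(c,px):
    p=np.array(px,float); K=c["intrinsics"]
    d=np.array([(p[0]-K[0,2])/K[0,0],(p[1]-K[1,2])/K[1,1]]); u=d.copy()
    for _ in range(20): u=d/(1+c["k1"]*(u@u))
    return u
def world(c,px,z=None):
    u=ray(c,px)
    if z is None:
        i,j=int(round(px[1])),int(round(px[0])); w=c["range_z"][max(0,i-1):i+2,max(0,j-1):j+2]; w=w[w>0]
        z=np.median(w) if w.size else np.nan
    return c["R"].T@(np.array([u[0],u[1],1])*z-c["t"])
def proj(c,X):
    q=c["R"]@np.asarray(X,float)+c["t"]; u=q[:2]/q[2]; u=u*(1+c["k1"]*(u@u)); K=c["intrinsics"]
    return np.array([K[0,0]*u[0]+K[0,2],K[1,1]*u[1]+K[1,2]])
E
cat > a.py <<'E'
from h import *
names="diverter pivot tab_left tab_right slide flange tray_left tray_right ball1 screwdriver grease bearing wrench air_cylinder pillow_block bracket feeder".split()
cs={n:capture(n) for n in("scene","top")}
for n,c in cs.items():
    cv2.imwrite(f"pics/{n}0.png",cv2.resize(c["image"],None,fx=1.4,fy=1.4)); np.save(n+"0.npy",c,allow_pickle=True)
    print(n,"cam at",(-c["R"].T@c["t"]).round(2))
    for q in names:
        for r in spot_in(n,q)[:(4 if q=="ball1" else 2)]:
            print(q,round(r["conf"],2),np.round(r["xy"]),world(c,r["xy"]).round(3))
print(current_clock())
E
python3 a.py
```

```text
scene cam at [ 0.89 -0.55  0.73]
diverter 0.7 [238. 244.] [ 0.566 -0.092  0.114]
pivot 0.65 [257. 295.] [ 0.628 -0.123  0.011]
tab_left 0.89 [236. 246.] [ 0.565 -0.1    0.113]
tab_right 0.77 [235. 245.] [ 0.564 -0.101  0.118]
slide 0.64 [268. 240.] [ 0.64  -0.096  0.169]
slide 0.4 [218. 240.] [ 0.461 -0.031  0.013]
flange 0.94 [271. 239.] [ 0.647 -0.097  0.177]
flange 0.71 [239. 246.] [ 0.567 -0.09   0.108]
tray_left 0.98 [256. 298.] [ 0.63  -0.129  0.01 ]
tray_right 0.81 [253. 300.] [ 0.625 -0.138  0.01 ]
tray_right 0.38 [356. 297.] [ 0.823 -0.034  0.025]
ball1 0.65 [291. 258.] [ 0.696 -0.107  0.159]
ball1 0.43 [315. 270.] [ 0.75  -0.115  0.163]
screwdriver 0.92 [180. 278.] [ 0.456 -0.173  0.022]
screwdriver 0.36 [280. 254.] [ 0.671 -0.104  0.153]
bearing 0.57 [216. 240.] [ 0.525 -0.113  0.126]
bearing 0.32 [357. 295.] [ 0.823 -0.029  0.026]
wrench 0.83 [339. 259.] [0.749 0.063 0.007]
wrench 0.53 [156. 298.] [ 0.456 -0.248  0.038]
air_cylinder 0.9 [244. 364.] [ 0.689 -0.277  0.028]
air_cylinder 0.75 [303. 263.] [ 0.724 -0.109  0.16 ]
pillow_block 0.95 [154. 300.] [ 0.453 -0.251  0.0
[... 585 characters left out ...]
 0.589 -0.096  0.105]
tray_right 0.87 [354. 205.] [ 0.594 -0.098  0.105]
ball1 0.61 [360. 158.] [ 0.687 -0.105  0.156]
ball1 0.51 [364. 132.] [ 0.738 -0.114  0.166]
screwdriver 0.75 [376. 268.] [ 0.452 -0.158  0.023]
grease 0.85 [286. 251.] [0.499 0.054 0.061]
bearing 0.66 [327. 257.] [ 0.479 -0.044  0.015]
wrench 0.9 [280. 148.] [0.749 0.061 0.006]
wrench 0.68 [411. 269.] [ 0.449 -0.233  0.04 ]
air_cylinder 0.89 [421. 172.] [ 0.675 -0.274  0.025]
pillow_block 0.31 [282. 153.] [0.734 0.055 0.008]
pillow_block 0.3 [352. 207.] [ 0.591 -0.093  0.107]
bracket 0.98 [311. 117.] [ 0.818 -0.016  0.025]
bracket 0.37 [363. 147.] [ 0.71  -0.112  0.16 ]
feeder 0.58 [351. 208.] [ 0.589 -0.091  0.108]
1.8
```

View pics/scene0.png

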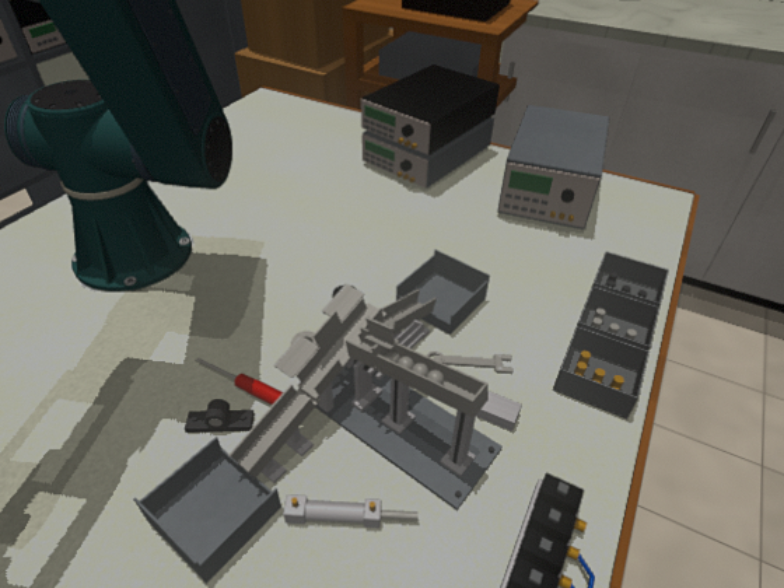

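View pics/top0.png

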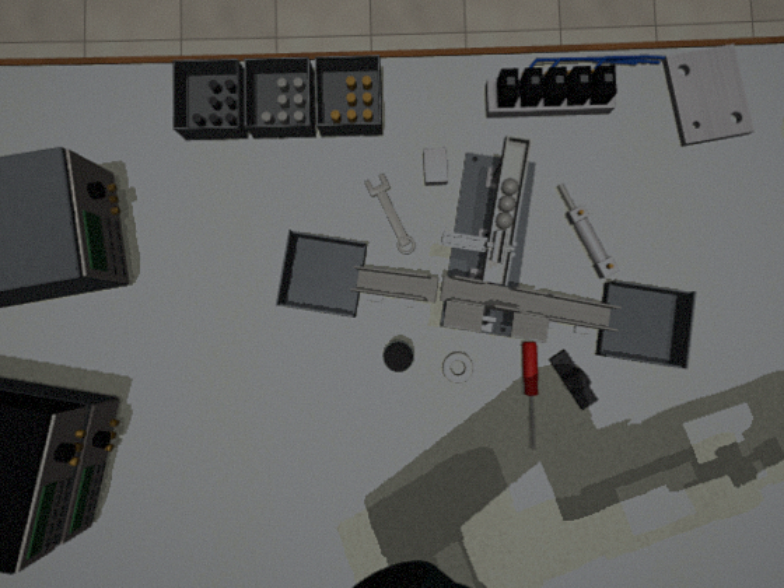

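The pictures show the diverter trough from (441,285) to (~610,320 with the chute) in the top view. Its tabs are at (463,317) and (530,326), and the trays at (325,275) left and (647,323) right. Next I'll fit the feeder pose with depth.

```bash
cat > b.py <<'E'
from h import *
t=np.load("top0.npy",allow_pickle=True).item(); s=np.load("scene0.npy",allow_pickle=True).item()
def cloud(c):
    P=np.array([[world(c,(j,i),c["range_z"][i,j]) if c["range_z"][i,j]>0 else [np.nan]*3 for j in range(180,520)] for i in range(80,400)]).reshape(-1,3)
    return P[np.isfinite(P[:,0])]
for nm,px in dict(trayL=(325,275),trayR=(650,323),tabL=(463,317),tabR=(530,326),wallL=(450,283)).items(): print(nm,world(t,np.array(px)/1.4).round(3))
L=world(t,np.array((325,275))/1.4);R=world(t,np.array((650,323))/1.4)
Pt,Ps=cloud(t),cloud(s); np.savez("cl.npz",Pt=Pt,Ps=Ps)
d=L-R; yaw=np.arctan2(d[1],d[0])-np.pi/2; o=(L+R)/2
print("dist",np.hypot(*d[:2]),"yaw",yaw,"o",o)
# render feeder-frame height maps, both clouds
Rm=np.array([[np.cos(yaw),np.sin(yaw)],[-np.sin(yaw),np.cos(yaw)]])
ims=[]
for P in(Pt,Ps):
    q=(P[:,:2]-o[:2])@Rm.T
    H=np.zeros((170,200))   # 2mm cells x:-.10..0.24 , y:+.2..-.2
    i=((.24-q[:,0])/.002).astype(int); j=((.2-q[:,1])/.002).astype(int)
    m=(i>=0)&(i<170)&(j>=0)&(j<200); np.maximum.at(H,(i[m],j[m]),P[m,2])
    H=cv2.dilate(H,np.ones((2,2)))
    ims.append(cv2.applyColorMap(np.clip(H/.2*255,0,255).astype(np.uint8),cv2.COLORMAP_JET))
cv2.imwrite("pics/h.png",cv2.resize(np.hstack(ims),None,fx=2,fy=2,interpolation=0))
cr=t["image"][80:250,300:400]; cv2.imwrite("pics/cr.png",np.hstack([cv2.resize(cr,None,fx=3.4,fy=3.4),cv2.resize(s["image"][190:320,180:270],(405,578))]))
E
python3 b.py
```

```text
trayL [0.631 0.181 0.007]
trayR [ 0.532 -0.377  0.006]
tabL [ 0.549 -0.041  0.149]
tabR [ 0.533 -0.145  0.116]
wallL [ 0.601 -0.026  0.128]
dist 0.5658938247342894 yaw -0.1758712737368402 o [ 0.58173704 -0.09796095  0.00613859]
```

View pics/h.png

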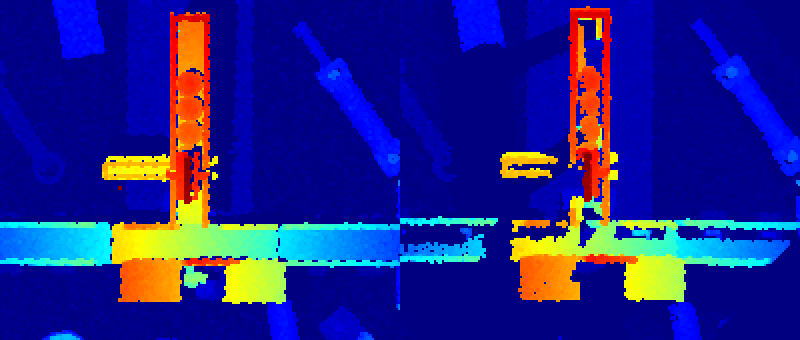

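View pics/cr.png

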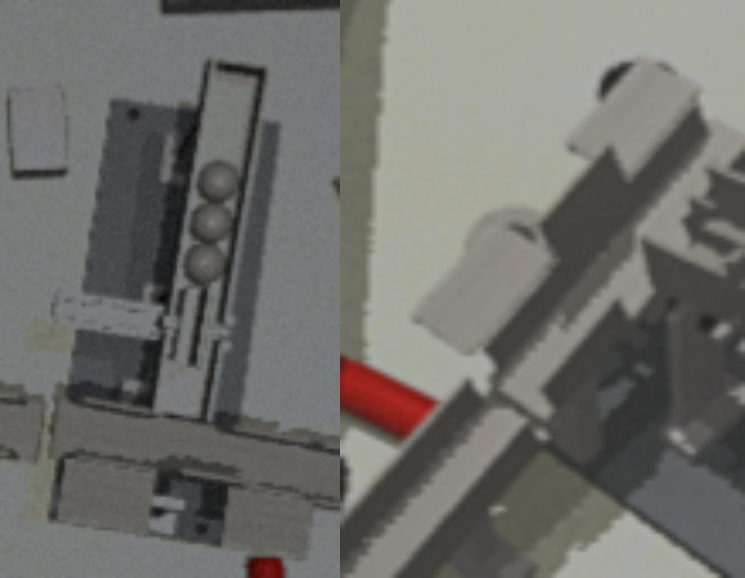

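Left end is up (left tab z≈0.149, right ≈0.116), so the tilt is -0.30. I need to press the left tab, then the balls go left. The channel axis lies about 10 mm off the tray-based origin, so I'll refine from the tabs, channel and flange.

```bash
cat > c.py <<'E'
from h import *
d=np.load("cl.npz"); yaw=-0.17587; o0=np.array([.58174,-.09796])
R=lambda a:np.array([[np.cos(a),-np.sin(a)],[np.sin(a),np.cos(a)]])
mid=lambda a:(np.percentile(a,2)+np.percentile(a,98))/2
for n in("Pt","Ps"):
    P=d[n]; q=(P[:,:2]-o0)@R(yaw); x,y,z=q[:,0],q[:,1],P[:,2]
    ch=(x>.05)&(x<.23)&(abs(y-.01)<.03)&(z>.14+.17*(x-.07))
    xs=np.linspace(.09,.22,8); c=[mid(y[ch&(abs(x-a)<.008)]) for a in xs]
    print(n,"channel y",np.round(c,4),"slope",np.polyfit(xs,c,1)[0].round(4))
    for k,(lo,hi) in dict(L=(.02,.09),R=(-.095,-.02)).items():
        m=(x>-.075)&(x<-.024)&(y>lo)&(y<hi)&(z>.095)&(z<.17)
        print(k,"x",np.percentile(x[m],[2,98]).round(4),"y",np.percentile(y[m],[2,98]).round(4),"z",mid(z[m]).round(4), "slope",np.polyfit(y[m],z[m],1)[0].round(3))
    m=(x>.03)&(x<.12)&(abs(y-.01)<.04)&(z>.180)&(z<.22)
    print("flange x",np.percentile(x[m],[2,98]).round(4),"y",np.percentile(y[m],[2,50,98]).round(4),"z",np.percentile(z[m],[5,50,98]).round(4))
E
python3 c.py
```

```text
Pt channel y [0.0113 0.0113 0.0112 0.011  0.0111 0.0107 0.0106 0.0106] slope -0.0061
L x [-0.0591 -0.0247] y [0.0227 0.078 ] z 0.1487 slope 0.312
R x [-0.0598 -0.0249] y [-0.0821 -0.0265] z 0.1163 slope 0.308
flange x [0.0397 0.0826] y [0.0111 0.0142 0.0155] z [0.1831 0.1949 0.2012]
Ps channel y [0.011  0.0114 0.0114 0.011  0.0107 0.0108 0.011  0.0106] slope -0.0045
L x [-0.0574 -0.0248] y [0.0238 0.0784] z 0.1489 slope 0.306
R x [-0.0578 -0.0247] y [-0.0813 -0.0266] z 0.1165 slope 0.313
flange x [0.0426 0.0867] y [0.0111 0.0127 0.0162] z [0.1809 0.1902 0.2011]
```

```bash
cat >> h.py <<'E'
from scipy.spatial.transform import Rotation as Ro
Y0=-.17587; A=lambda a:np.array([[np.cos(a),-np.sin(a)],[np.sin(a),np.cos(a)]])
O=np.array([.58174,-.09796])+A(Y0)@np.array([-.003,.0118]); YAW=Y0-.0055
def F(x,y,z): return [*(O+A(YAW)@np.array([x,y])),z]
def quat(s=1):
    xt=np.array([*(A(YAW)@np.array([0,s])),0]); zt=np.array([0,0,-1.])
    return Ro.from_matrix(np.column_stack([xt,np.cross(zt,xt),zt])).as_quat()
def bestq(p):
    j0=np.array(current_joint_pos()); c=[]
    for s in(1,-1):
        j=inverse_kinematics(p,quat(s))
        if j is not None: c.append((abs(np.array(j)-j0).max(),s))
    print("ik",c); return quat(min(c)[1])
E
cat > d.py <<'E'
from h import *
print("O",O,"tabL",F(-.038,.038,.148))
move_gripper(0.0); print("gap",current_finger_gap())
p=current_position(); servo_line([p[0],p[1],.32],rate=.2)
q=bestq(F(-.040,.052,.28)); move_ptp(F(-.040,.052,.28),q)
servo_line(F(-.040,.052,.17),rate=.15)
print("pos",current_position(),current_force(),current_clock())
hit=servo_line(F(-.040,.052,.127),rate=.05,contact_N=12)
print(hit,current_position(),current_force())
servo_line(F(-.040,.052,.25),rate=.15)
sleep(.3)
t=capture("top")
for n,y in(("L",.067),("R",-.038)):
    px=proj(t,F(-.040,y,.115 if n=="L" else .148)); print(n,world(t,px).round(4))
s=capture("scene")
for n,y in(("L",.067),("R",-.038)):
    px=proj(s,F(-.040,y,.115 if n=="L" else .148)); print(n,world(s,px).round(4))
cv2.imwrite("pics/d.png",np.hstack([t["image"][80:280,250:450],s["image"][170:370,140:340]]).repeat(2,0).repeat(2,1)); print(current_clock())
E
python3 d.py
```

```text
O [ 0.58085086 -0.08581712] tabL [np.float64(0.5503284916990238), np.float64(-0.04158608302454628), 0.148]
gap 0.0006734053430139432
ik [(np.float64(1.449370652321101), 1), (np.float64(1.6922220012686917), -1)]
pos [ 0.55154638 -0.02773334  0.17068178] [-0.12434903  0.41514941  0.42587717] 6.775
False [ 0.55105262 -0.02755063  0.12712815] [-0.39861355 -0.03994396  0.20092139]
L [0.5394 0.0267 0.6843]
R [ 0.5338 -0.0096  0.6684]
L [ 0.5746 -0.0461  0.1529]
R [ 0.5351 -0.1165  0.1487]
9.15
```

View pics/d.png

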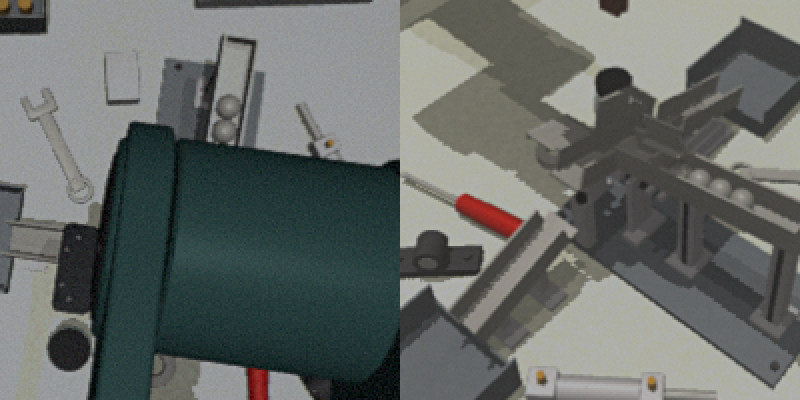

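The scene crop shows the trough's near (right) end up at (600,130), with R tab depth z=0.149, so it has rocked. I'll move to the flange's -y side and re-verify the left tab before pushing.

```bash
cat > e.py <<'E'
from h import *
q=current_orientation()
servo_line(F(-.040,.052,.30),rate=.2)
servo_line(F(.066,-.034,.30),rate=.15)
servo_line(F(.066,-.034,.23),rate=.15)
ok=[]
for n in("top","scene"):
    c=capture(n); np.save(n+"1.npy",c,allow_pickle=True)
    for k,y,z in(("L",.067,.1155),("R",-.038,.148)):
        for dx in(-.048,-.038,-.028):
            w=world(c,proj(c,F(dx,y,z))); print(n,k,dx,w.round(3),"err z",round(w[2]-z,4))
print(current_position(),F(.066,-.034,.23),current_force(),current_clock())
im=np.hstack([np.load("top1.npy",allow_pickle=True).item()["image"][80:280,250:450],c["image"][150:350,160:360]]); cv2.imwrite("pics/e.png",im.repeat(2,0).repeat(2,1))
E
python3 e.py
```

```text
top L -0.048 [ 0.546 -0.011  0.116] err z 0.0005
top L -0.038 [ 0.556 -0.013  0.117] err z 0.0014
top L -0.028 [ 0.565 -0.015  0.116] err z 0.0006
top R -0.048 [ 0.527 -0.114  0.148] err z 0.0002
top R -0.038 [ 0.537 -0.116  0.149] err z 0.001
top R -0.028 [ 0.546 -0.118  0.149] err z 0.0012
scene L -0.048 [ 0.572 -0.052  0.161] err z 0.0457
scene L -0.038 [ 0.634 -0.138  0.258] err z 0.1424
scene L -0.028 [ 0.642 -0.14   0.258] err z 0.1427
scene R -0.048 [ 0.527 -0.115  0.149] err z 0.0008
scene R -0.038 [ 0.537 -0.116  0.148] err z 0.0
scene R -0.028 [ 0.548 -0.12   0.151] err z 0.0027
[ 0.64055162 -0.13125714  0.23159788] [np.float64(0.639635468099979), np.float64(-0.13116433912567405), 0.23] [ 0.49631481 -0.21648264  0.19127737] 11.325
```

View pics/e.png

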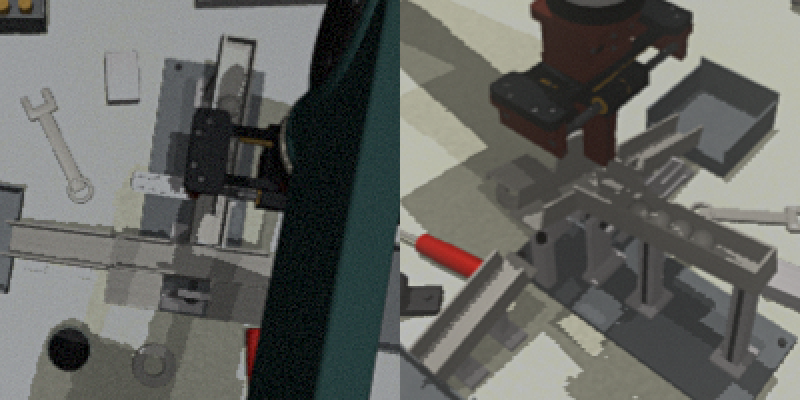

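The diverter is fully tipped left: the tab heights match +0.30 within 1.5 mm. The finger stands on the flange's -y side at about (600,150) in the crop. Now the push.

```bash
cat > f.py <<'E'
from h import *
print("down",servo_line(F(.066,-.034,.179),rate=.08,contact_N=5),current_position(),current_force())
hit=servo_line(F(.066,.038,.179),rate=.05,contact_N=8)
p=np.array(current_position()); f=A(YAW).T@(p[:2]-O)
print("push",hit,"feeder xy",f.round(4),p[2],current_force())
servo_line(F(f[0],f[1]-.02,.179),rate=.08); servo_line(F(f[0],f[1]-.02,.30),rate=.15)
servo_line(F(.0,-.20,.32),rate=.2)
sleep(1.0)
for n in("top","scene"):
    c=capture(n); np.save(n+"2.npy",c,allow_pickle=True)
    for r in spot_in(n,"ball1"): print(n,"ball",round(r["conf"],2),np.round(r["xy"]),world(c,r["xy"]).round(3))
    for r in spot_in(n,"flange")[:1]: 
        w=world(c,r["xy"]); print("flange",w.round(3),(A(YAW).T@(w[:2]-O)).round(4))
    cv2.imwrite(f"pics/{n}2.png",cv2.resize(c["image"],None,fx=1.4,fy=1.4))
print(current_clock())
E
python3 f.py
```

```text
down False [ 0.63993951 -0.13126041  0.17919237] [0.27600817 0.30350239 0.30642546]
push True feeder xy [0.0659 0.0332] 0.17876767280462277 [-0.40556516 -1.36420797  1.30801048]
top ball 0.58 [210. 197.] [0.63  0.23  0.026]
top ball 0.57 [227. 197.] [0.629 0.19  0.023]
top ball 0.43 [231. 200.] [0.62  0.179 0.027]
flange [ 0.657 -0.052  0.196] [0.0692 0.0473]
scene ball 0.59 [323. 202.] [0.638 0.22  0.025]
flange [ 0.661 -0.056  0.179] [0.0735 0.044 ]
17.2833
```

View pics/scene2.png

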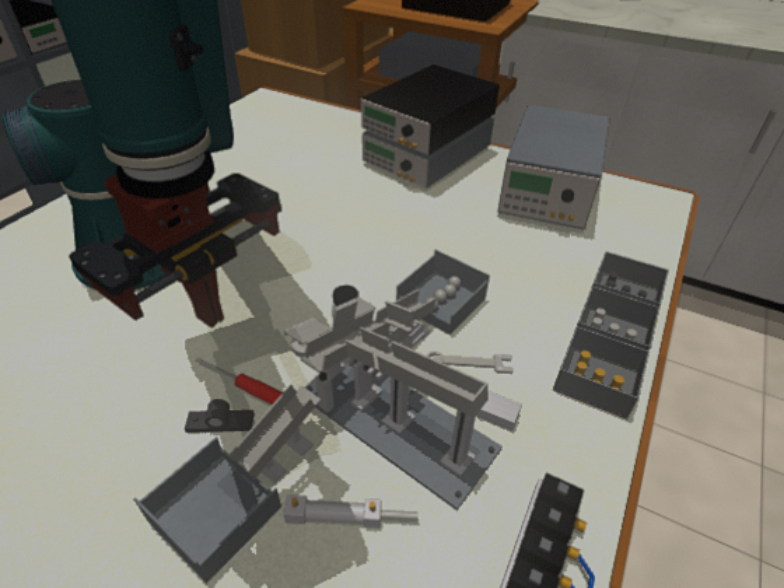

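View pics/top2.png

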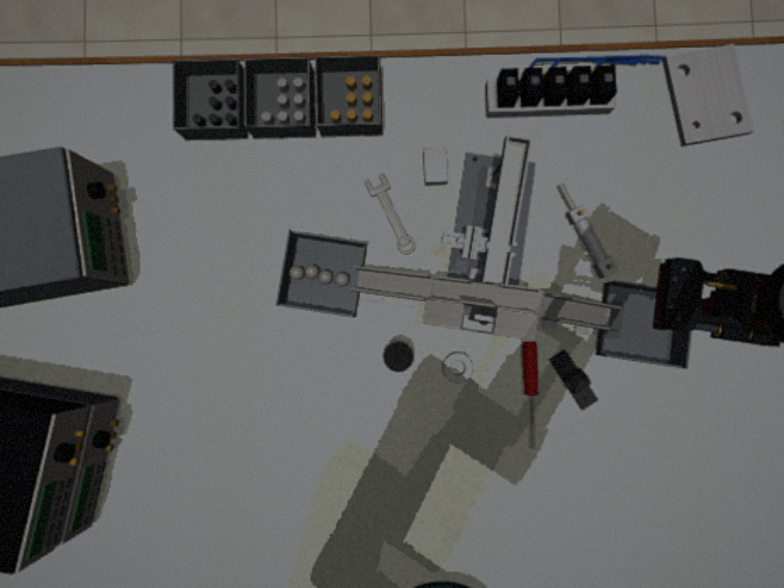

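All four balls are in the left tray, at top (297,272), (311,271), (326,277) and (341,280). The channel is empty, the bystanders are where they were, and the arm is clear.

```bash
python3 - <<'E'
from h import *
c=capture("top")
for k,y,z in(("L",.067,.1155),("R",-.038,.148)): print(k,world(c,proj(c,F(-.038,y,z))).round(4))
print(current_force(),np.abs(current_qvel()).max(),current_clock()); close_job()
E
```

```text
L [ 0.5555 -0.013   0.1159]
R [ 0.5366 -0.116   0.1496]
[ 0.4236068   0.83514916 -0.4743312 ] 0.0018355860787636225 17.3333
the job is handed in; nothing more can be done
```

The job is done and handed in at about 17.3 s on the robot's clock, well inside the 48 s limit. The hand-in gives no verdict.

- **Diverter:** It started tipped right (left end up), so I pressed the left tab with the shut fingertips. It rocked over and rests fully tipped left. Before hand-in the left tab measured 0.116 m and the right 0.150 m, against 0.115 m and 0.148 m given for a full tip.
- **Slide:** I pushed the thumb flange towards +y until it met its end stop. The flange measured 44–47 mm along the feeder's y afterwards, close to the full 45 mm.
- **Balls:** All four rolled into the left tray and the channel is empty.
- **Bystanders:** They look unmoved in the before and after pictures; I compared them by eye only.
- **Arm:** It was standing clear of everything when I handed in.

**Checks that disagreed:**
- After the push the ball detector found only three balls in the top view and one in the scene view. The top picture clearly shows four.
- Right after the press the arm or gripper hid the left tab, so I re-measured it before pushing the slide, and it had fully tipped.
- My first origin, taken from the tray centres, was about 12 mm off, so I corrected it using the channel and the tabs before moving.

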